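Bolt the loaded egg carrier

ROBOT

A 6-joint arm with a two-finger parallel gripper is mounted at the origin on the work surface. World frame = base frame: x ahead of the robot, y to its left, z up, the work surface at z = 0. Lengths are in m, angles in rad, forces in N, time in s.
With the tool pointing down it reaches from about 0.35 to 0.975 m from the base axis. Payload 4.9 kg.
Tool frame: the origin (TCP) lies where the fingers leave the gripper's body, on its centre line; the fingertips stand 73 mm ahead of it and the grasp point (between the pads) lies 54 mm ahead of it; z points along the fingers, y is the direction in which the jaws open and shut (so a half turn about z gives the same grasp; the last joint's range is limited). The gripper opens to 85 mm and grips with 20 to 120 N. Pads are 22 mm wide; open, the fingers measure 114 mm over their backs; the gripper's body (76 mm by 85 mm) begins 54 mm behind the grasp point. The pads swing forward as they close: fully open they stand 13 mm farther back than shut.
Start: joints at [-1.381, 0.053, 1.613, -0, 1.476, -0.119], TCP at [0.19, -0.595, 0.304] pointing down, gripper open.
Joint ranges: [-3.01, 3.01], [-1.01, 2.22], [0.06, 2.58], [-1.02, 4.17], [0.09, 2.62], [-3.14, 3.14]. Speed limits (rad/s): [2.57, 2.57, 3.14, 3.14, 3.14, 3.14].

INTERFACE

Orientations are given as a rotation vector (axis times angle).
In Python, from station import monitor, vision, workorder gives the robot as it stands.
- The arm moves only by the tool arm_command, never from a script. Its argument "rows" is text: rows parted by semicolons, each of 6 numbers parted by spaces: the shift along the world's x, y, z in mm, then the turn, a rotation vector about the world's x, y, z in degrees. In form: tx ty tz wx wy wz; .... A call has 1 to 12 rows; each row is the pose to reach, as a shift and turn from the pose measured when the call began; what a row does not reach only later rows make up. A row lasts 1/8 s, in which the tool goes at most 62.5 mm and 10.7 degrees, less where a joint would pass 70% of its speed; a pose out of reach is approached as far as the arm can. A call with a gripper value outside its range is refused whole. "jaw" is the opening, from 0 (shut) to 1 (fully open), set as the call begins (left out, the last holds). The fingers move at their own pace and stop on an object; "squeeze" is the grip in N (left out, the last holds). Time passes only in rows, so rows that repeat a pose let the fingers close. It gives the time, the measured TCP pose, the force and the opening at its end, in the units of the state.
- monitor.get_obs(): the state, without advancing time (a new reading comes with each control period).
- vision.get_image(name): name is "side" or "top"; returns a dict with "frame" (400x640x3 uint8, red, green, blue), "vfov" (degrees; the focal length in pixels is half the picture's height over the tangent of half this angle, whatever the lens; pixels are square), "cx", "cy" (the principal point, pixels), "R" (3x3) and "t" (3): a world point X has camera coordinates R X + t. Camera axes: x right, y down, z forward; pixel columns grow to the right and rows downward; lengths in m; the calibration is good to about 2 mm. A picture is of the moment at which its call begins. There is no depth.
- workorder.finish_job(): hands the job in, once; it reports no verdict.
The state is a dict: "t": time; "q": joint angles; "dq": joint speeds; "effort": joint torques, N m; "tool_pos": TCP position; "tool_rot": TCP orientation; "contact_force": force on the tool from outside, world axes, zero at the start; "wrist_torque": the same for the moment, N m; "opening": finger opening in m.
Only numpy, scipy, OpenCV 4.12 (cv2) and the standard library are available. Lean on these libraries where they do the work, as an engineer would, in place of code of your own. Each camera call takes 0.05 s, during which the arm holds its last target. There are 200 camera calls.

TASK

Two sample carriers stand on the lab bench, one loaded with eggs that show through its lid windows, the other empty. Bolt the loaded one shut: slide its barrel bolt fully across with the handle still raised, then turn the handle down into the notch of the rail until it lies level, and let go. Leave the empty carrier's bolt as it is.

Things in the scene. Friction and masses are not known exactly. Their poses are not given: they have to be found in the camera images.
- full_knob (a point): Centre of the brass ball knob, 26 mm across, on the bolt handle (10 mm round steel stalk) of the carrier with white eggs. The centre is 70 mm from the bolt rod's axis, which is level, 134 mm above the bench. Axes turn with the handle: y level, the way the bolt slides to close; z from the rod out to the knob; x, with the handle upright, level to the side it turns down to.
- full_bolt (a joint): Slide of the loaded carrier's bolt, m: 0 drawn back, 0.060 fully across, at its stop. About 2 N moves it; it stays where left. On the handle's down side a steel rail along the rod (5 mm thick, 26 mm from the axis, top 22 mm above the axis) stops the handle about half-way down, except at its 27 mm wide notch, which the handle can enter from 0.047 to 0.060.
- full_handle (a joint): Angle of the loaded carrier's handle about the rod, rad: 0 upright, 1.57 down and level in the notch, at its stop; -0.35 the stop on the other side. About 1 N at the knob turns it; it stays where left. When down, the knob is 44 mm beyond the rail and 34 mm above the lid. Two guides ahead of the handle, tops 12 mm above the axis, carry the rod.
- empty_knob (a point): Centre of the same knob on the empty carrier, same axes; not to be moved. Both carriers are alike: blue boxes 200 x 250 mm, 100 mm high, fixed to the bench, with a two-leaf lid with clear windows and the bolt on top; through the windows of the empty one only a paperboard tray with flat round egg places shows.

How it is judged:
By the outcome, as a careful person would: the job done as asked, in the order asked, and still so for the second after the job is handed in, with the robot touching nothing.
It also fails if it takes over 35 s, if anything falls off the work surface, if the arm or the gripper's body presses on something with over 40 N, if the wrist force passes 120 N, or if a joint passes its speed limit or range.

## Working session

There is one attempt and no reset: what is moved stays moved. The work goes in short steps, Python scripts to look and compute and a tool call to move; the robot and the scene stay as the last step left them, time stands still between calls to the robot, and variables do not carry over. Pictures are saved under pics/ and viewed, about 8 in all and at most 12, crops included, and the job is handed in when it is done.

Besides the shell and the picture viewer there is one more tool, called as name(argument=value, ...) on one line, values as JSON. arm_command: Moves the arm, as the interface text tells. Its arguments: {"type":"object","properties":{"rows":{"type":"string"},"jaw":{"type":"number"},"squeeze":{"type":"number"}},"required":["rows"]}

```bash
mkdir -p pics; cat > h.py <<'E'
import numpy as np, cv2
from station import monitor, vision, workorder
def cam(d):
    f=200/np.tan(np.radians(d["vfov"])/2)
    return np.array([[f,0,d["cx"]],[0,f,d["cy"]],[0,0,1.]]),np.array(d["R"]),np.array(d["t"])
def proj(d,X):
    K,R,t=cam(d); p=K@(R@np.array(X)+t); return p[:2]/p[2]
def ray(d,uv):
    K,R,t=cam(d); v=R.T@np.linalg.inv(K)@np.array([*uv,1.]); return -R.T@t, v/np.linalg.norm(v)
def tri(ds,uvs):
    A=np.zeros((3,3));b=np.zeros(3)
    rs=[ray(d,u) for d,u in zip(ds,uvs)]
    for c,v in rs:
        P=np.eye(3)-np.outer(v,v);A+=P;b+=P@c
    X=np.linalg.solve(A,b)
    return X,[np.linalg.norm((np.eye(3)-np.outer(v,v))@(X-c)) for c,v in rs]
def onz(d,uv,z):
    c,v=ray(d,uv); return c+v*(z-c[2])/v[2]
def save(d,n,crop=None,s=1):
    f=d["frame"][:,:,::-1]
    if crop: x0,y0,x1,y1=crop; f=f[y0:y1,x0:x1]
    cv2.imwrite("pics/"+n,cv2.resize(np.ascontiguousarray(f),None,fx=s,fy=s,interpolation=cv2.INTER_CUBIC))
E
python3 - <<'E'
from h import *
for n in("side","top"):
    d=vision.get_image(n); save(d,n+"0.png",s=1.25); print(n,d["vfov"],d["cx"],d["cy"],-np.array(d["R"]).T@d["t"],d["R"]); np.save(n+"0.npy",d,allow_pickle=True)
print(monitor.get_obs())
E
```

```text
side 53.265901846947926 311.8807342023258 201.02520615807757 [ 0.43101775 -0.49745569  0.72961445] [[ 0.99403438 -0.10860512 -0.01002886]
 [-0.09160497 -0.78144098 -0.61721838]
 [ 0.05919612  0.61445498 -0.78672797]]
top 49.14267120518661 324.56125922212414 197.04402851017002 [ 0.30711597 -0.09274628  0.99554497] [[-0.02026355 -0.99977357  0.00649603]
 [-0.98183821  0.01867331 -0.18879895]
 [ 0.1886349  -0.01020379 -0.98199428]]
{'t': 0.1, 'q': array([-1.38103485e+00,  5.33099890e-02,  1.61414087e+00, -9.38489786e-07,
        1.47598409e+00, -1.19018746e-01]), 'dq': array([ 0.00053412, -0.00179199, -0.0027531 ,  0.00019736, -0.00088351,
       -0.00016852]), 'effort': array([ 1.17419809e-04, -3.94898736e+01, -3.71364498e+01, -9.68330755e-05,
        3.89927358e-03, -1.65040240e-05]), 'tool_pos': array([ 0.18984483, -0.59502915,  0.30278341]), 'tool_rot': array([-3.10240576e+00, -4.82823262e-01,  1.03744217e-04]), 'contact_force': array([ 0.28260562, -0.81620877, -0.04058323]), 'wrist_torque': array([-0.05015382, -0.01445966, -0.04652338]), 'opening': 0.08510400392620918}
```

View pics/side0.png

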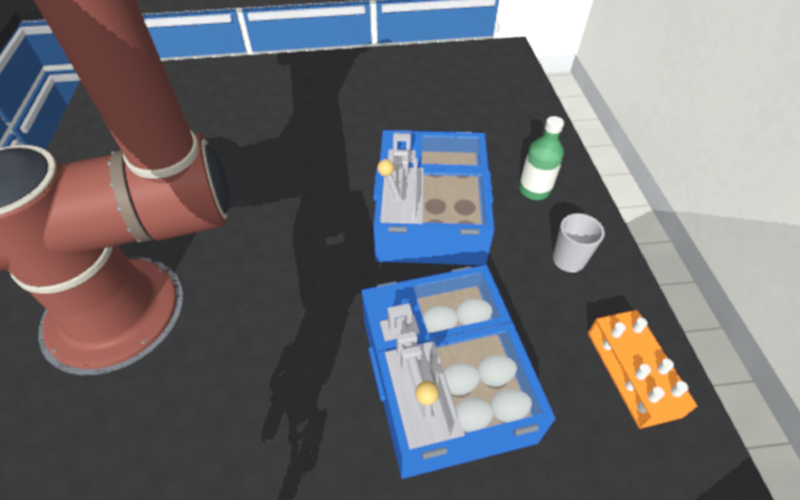

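View pics/top0.png

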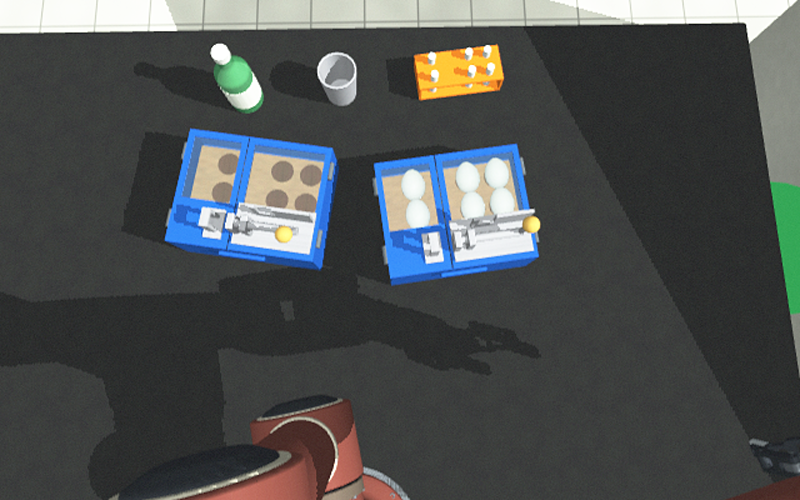

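The side view shows the loaded carrier in front, with its knob at (427,393) in the enlarged picture. In the top view it is on the right, with its knob at (531,225) and the rail on the far (+x) side; the bolt closes toward +y.

```bash
python3 - <<'E'
from h import *
ds=[np.load(n+"0.npy",allow_pickle=True).item() for n in("side","top")]
blobs=[]
for d in ds:
    hsv=cv2.cvtColor(d["frame"],cv2.COLOR_RGB2HSV)
    m=cv2.inRange(hsv,(17,110,120),(32,255,255))
    n,l,s,c=cv2.connectedComponentsWithStats(m)
    b=[(*c[i],s[i,4]) for i in range(1,n) if s[i,4]>20]; print(np.round(b,1)); blobs.append(b)
save(ds[1],"topc.png",(290,105,440,235),5)
save(ds[0],"sidec.png",(285,205,445,385),3.3)
for a in blobs[0]:
    for b in blobs[1]:
        X,r=tri(ds,[a[:2],b[:2]]); print(np.round(X,4),np.round(r,4))
E
```

```text
[[308.2 133.5  73. ]
 [516.9 293.2 897. ]
 [484.2 259.3  29. ]
 [477.4 270.4  34. ]
 [490.6 292.9 120. ]
 [341.2 312.2 166. ]
 [503.4 317.9  58. ]]
[[ 365.9   59.1 1548. ]
 [ 424.2  179.1  137. ]
 [ 226.2  186.9  123. ]]
[ 0.514  -0.1718  0.4791] [0.066 0.066]
[ 0.4418 -0.2204  0.4729] [0.0139 0.0139]
[0.4819 0.0808 0.2023] [0.0002 0.0002]
[ 0.8405 -0.2109  0.0192] [0.0068 0.0068]
[ 0.5509 -0.3076  0.3463] [0.1039 0.1039]
[ 0.5298 -0.1657  0.414 ] [0.2202 0.2202]
[ 0.7561 -0.1944  0.1444] [0.0083 0.0083]
[ 0.5388 -0.2876  0.3579] [0.0888 0.0888]
[ 0.6301 -0.0425  0.1206] [0.1919 0.1919]
[ 0.7603 -0.1979  0.1181] [0.017 0.017]
[ 0.5417 -0.2901  0.3354] [0.0858 0.0858]
[ 0.6442 -0.0293  0.0552] [0.1925 0.1925]
[ 0.8069 -0.2075  0.0362] [0.0149 0.0149]
[ 0.5512 -0.3019  0.3143] [0.0922 0.0922]
[ 0.5937 -0.0993  0.2059] [0.2112 0.2112]
[ 0.5689 -0.2412  0.3097] [0.1184 0.1184]
[ 0.4889 -0.2861  0.2077] [0.0002 0.0002]
[ 0.7221  0.3474 -1.2298] [0.0853 0.0853]
[ 0.8662 -0.2204 -0.0714] [0.0136 0.0136]
[ 0.5609 -0.3152  0.2909] [0.099 0.099]
[ 0.5052 -0.1869  0.4536] [0.225 0.225]
```

View pics/topc.png

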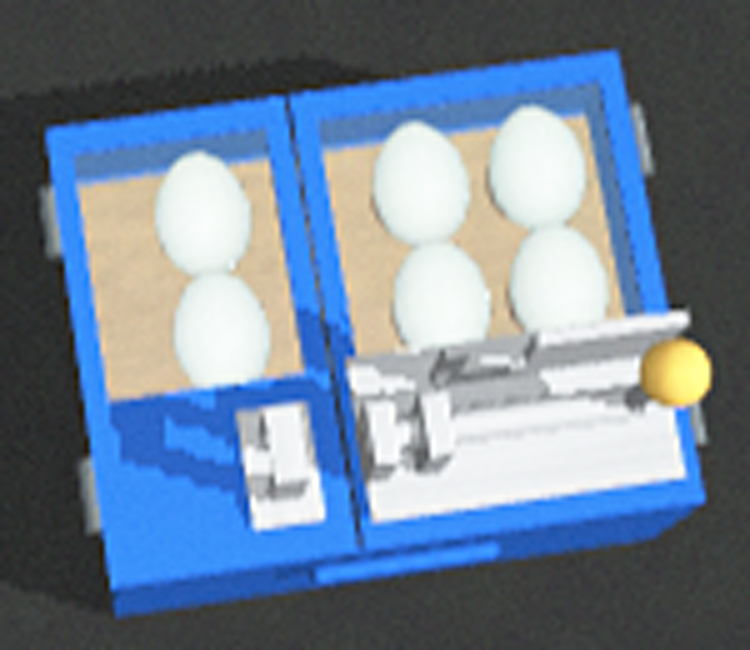

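View pics/sidec.png

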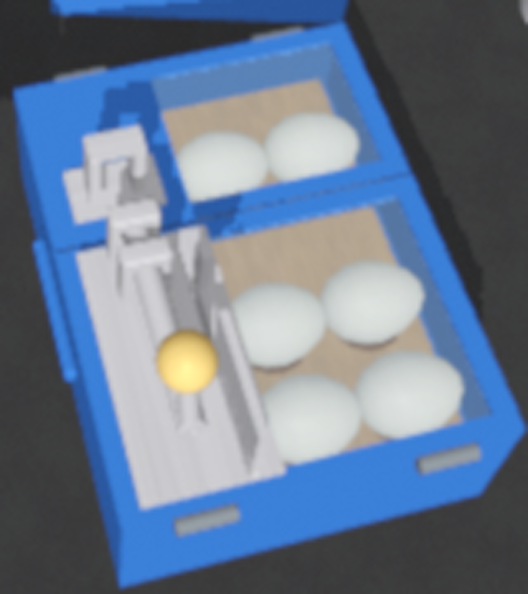

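The crops show the lid corners in the top view at (47,130), (618,50), (703,500) and (112,585), and the knob over the end of the rod. Next I compute the frame.

```bash
python3 - <<'E'
from h import *
S,T=[np.load(n+"0.npy",allow_pickle=True).item() for n in("side","top")]
tc=lambda u,v:((u+.5)/5+290-.5,(v+.5)/5+105-.5)
sc=lambda u,v:((u+.5)/3.3+285-.5,(v+.5)/3.3+205-.5)
C=[onz(T,tc(*p),.1) for p in((47,130),(618,50),(703,500),(112,585))]
C2=[onz(S,sc(*p),.1) for p in((15,90),(345,25),(523,428),(122,585))]
for n,C in(("top",C),("side",C2)):
    print(n,np.round(C,4)); 
    for i in range(4):
        v=C[(i+1)%4]-C[i]; print(np.linalg.norm(v).round(4),np.degrees(np.arctan2(v[1],v[0])).round(2))
print("rail top edge far", [onz(T,tc(*p),.156).round(4) for p in((350,357),(688,313))])
print("rail top side", [onz(S,sc(*p),.156).round(4) for p in((205,232),(262,470))])
print("notch", [onz(T,tc(*p),.156).round(4) for p in((440,350),(532,338))])
print("guides top z146", [onz(T,tc(*p),.146).round(4) for p in((380,400),(433,395))],[onz(S,sc(*p),.146).round(4) for p in((135,212),(147,245))])
E
```

```text
top [[ 0.6254 -0.0501  0.1   ]
 [ 0.6573 -0.2977  0.1   ]
 [ 0.459  -0.3216  0.1   ]
 [ 0.4281 -0.0751  0.1   ]]
0.2496 -82.66
0.1998 -173.15
0.2484 97.14
0.1989 7.21
side [[ 0.4277 -0.0746  0.1   ]
 [ 0.6258 -0.0511  0.1   ]
 [ 0.6558 -0.2968  0.1   ]
 [ 0.4558 -0.3456  0.1   ]]
0.1995 6.78
0.2476 -83.04
0.2059 -166.3
0.2724 95.92
rail top edge far [array([ 0.5094, -0.1715,  0.156 ]), array([ 0.5248, -0.3063,  0.156 ])]
rail top side [array([ 0.5132, -0.2049,  0.156 ]), array([ 0.5191, -0.3198,  0.156 ])]
notch [array([ 0.5115, -0.2072,  0.156 ]), array([ 0.5157, -0.2438,  0.156 ])]
guides top z146 [array([ 0.494 , -0.1837,  0.146 ]), array([ 0.4956, -0.2049,  0.146 ])] [array([ 0.4819, -0.1849,  0.146 ]), array([ 0.4853, -0.2035,  0.146 ])]
```

arm_command(rows="0 0 20 0 0 0; 30 30 30 0 0 -1; 60 62 30 0 0 -2; 90 93 30 0 0 -3; 120 124 30 0 0 -4; 150 155 30 0 0 -5; 180 186 30 0 0 -6; 210 217 30 0 0 -7; 240 248 30 0 0 -8; 270 279 30 0 0 -9.5; 300 308 30 0 0 -10.6; 300 308 30 0 0 -10.6", jaw=1, squeeze=30)

```text
t: 1.6
tool_pos: [0.4914, -0.2854, 0.3342]
tool_rot: [-3.134, -0.2, -0.002]
contact_force: [-0.6, 0.2, 0.4]
opening: 0.0853
```

```bash
python3 - <<'E'
from h import *
S,T=[np.load(n+"0.npy",allow_pickle=True).item() for n in("side","top")]
print(tri([S,T],[(341.3,314.3),(424.8,179)]))
o=monitor.get_obs(); print(o['t'],o['tool_pos'],o['tool_rot'],o['contact_force'])
s=vision.get_image("side"); t=vision.get_image("top")
im=np.hstack([cv2.resize(d["frame"][y:y+200,x:x+200],(400,400),interpolation=cv2.INTER_CUBIC) for d,x,y in((s,260,170),(t,310,80))])
cv2.imwrite("pics/hov.png",im[:,:,::-1])
E
```

```text
(array([ 0.48930079, -0.28789351,  0.20503067]), [np.float64(0.0002558295780087271), np.float64(0.0002558295780087131)])
1.6 [ 0.49137856 -0.28538585  0.33422295] [-3.13407211e+00 -2.00432954e-01 -2.21102571e-03] [-0.62460235  0.24656053  0.38125394]
```

View pics/hov.png

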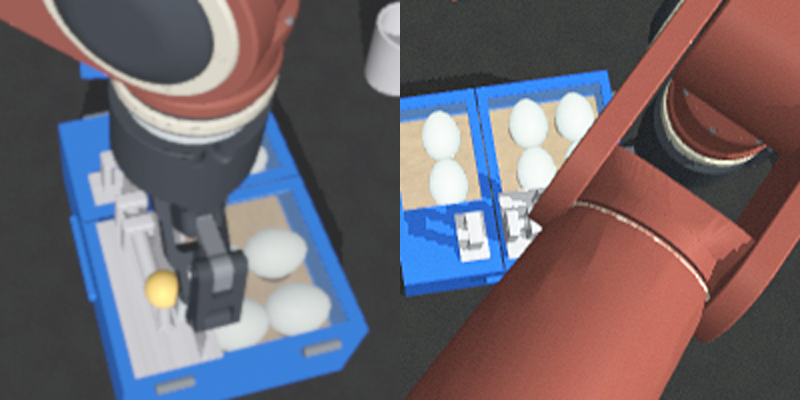

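The side view shows the hand above the knob at (160,290), with the jaws spread along the bolt; the arm hides the knob in the top view. Yaw and position agree with the measurement, so I descend and grip.

arm_command(rows="-2 -2.5 -10 0 0 0; -2 -2.5 -22 0 0 0; -2 -2.5 -35 0 0 0; -2 -2.5 -48 0 0 0; -2 -2.5 -60 0 0 0; -2 -2.5 -70 0 0 0; -2 -2.5 -75 0 0 0; -2 -2.5 -75 0 0 0; -2 -2.5 -75 0 0 0")

```text
t: 2.82
tool_pos: [0.4882, -0.2897, 0.2594]
tool_rot: [-3.135, -0.196, -0.002]
contact_force: [-0.2, 0.4, 0.2]
opening: 0.0852
```

```bash
python3 - <<'E'
from h import *
o=monitor.get_obs(); print(o['t'],o['tool_pos'],o['contact_force'])
s=vision.get_image("side"); save(s,"down.png",(280,210,440,370),3)
o=np.array(o['tool_pos'])-[0,0,.054]; print(proj(s,o),(proj(s,o)-[280,210])*3)
E
```

```text
2.825 [ 0.48822369 -0.28974383  0.25940941] [-0.22964462  0.38164017  0.24263001]
[340.91620984 315.50920121] [182.74862953 316.52760364]
```

View pics/down.png

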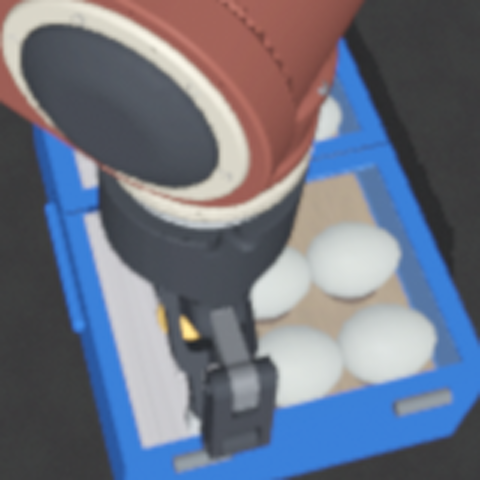

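The knob shows between the fingers at about (180,320), and I predicted (183,316). Closing.

arm_command(rows="0 0 0 0 0 0; 0 0 0 0 0 0; 0 0 0 0 0 0; 0 0 0 0 0 0; 0 0 0 0 0 0; 0 0 0 0 0 0; 0 0 0 0 0 0; 0 0 0 0 0 0", jaw=0, squeeze=30)

```text
t: 3.88
tool_pos: [0.4882, -0.2883, 0.2599]
tool_rot: [-3.131, -0.197, -0.001]
contact_force: [-1.8, 7.1, 4.3]
opening: 0.0238
```

arm_command(rows="-1 6 0 0 0 0; -1.9 15 0 0 0 0; -3.1 25 0 0 0 0; -4.4 35 0 0 0 0; -5.6 45 0 0 0 0; -6.2 50 0 0 0 0; -6.2 50 0 0 0 0; -6.2 50 0 0 0 0")

```text
t: 4.88
tool_pos: [0.482, -0.2378, 0.26]
tool_rot: [-3.13, -0.197, -0.001]
contact_force: [-1.6, 1.5, 2.5]
opening: 0.0242
```

arm_command(rows="-.5 4 0 0 0 0; -1 8 0 0 0 0; -1.2 10 0 0 0 0; -1.4 11.5 0 0 0 0; -1.4 11.5 0 0 0 0; -1.4 11.5 0 0 0 0")

```text
t: 5.62
tool_pos: [0.4807, -0.2278, 0.26]
tool_rot: [-3.134, -0.196, -0.002]
contact_force: [0.5, -8.2, -1.8]
opening: 0.0239
```

```bash
python3 - <<'E'
from h import *
o=monitor.get_obs(); print(o['t'],o['tool_pos'],o['contact_force'])
s=vision.get_image("side"); save(s,"slid.png",(280,190,440,350),3)
o=np.array(o['tool_pos'])-[0,0,.054]; print((proj(s,o)-[280,190])*3)
E
```

```text
5.625 [ 0.48071372 -0.22780355  0.26004382] [ 0.52541745 -8.19911754 -1.82580238]
[147.91727096 255.42550876]
```

View pics/slid.png

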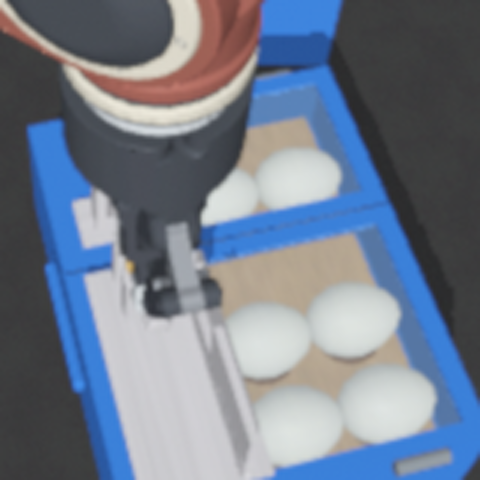

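The bolt is at its stop: it has travelled about 61 mm and now resists with 8 N. Next is the first half of the arc.

arm_command(rows="8 1 0 0 0 0; 16 2 -0.6 0 0 0; 23 2.9 -2 0 0 0; 29.4 3.7 -4 0 0 0; 36 4.5 -7 0 0 0; 41.9 5.2 -10.1 0 0 0; 47.6 5.9 -14 0 0 0; 52.9 6.6 -18.6 0 0 0; 52.9 6.6 -18.6 0 0 0")

```text
t: 6.8
tool_pos: [0.535, -0.2211, 0.242]
tool_rot: [-3.135, -0.197, -0.007]
contact_force: [3.2, -2.4, 4.8]
opening: 0.0241
```

arm_command(rows="3.6 0.5 -3.8 0 0 0; 7 0.9 -7.7 0 0 0; 10.1 1.3 -12 0 0 0; 12.9 1.6 -16.4 0 0 0; 15.3 1.9 -21 0 0 0; 17.4 2.2 -25.9 0 0 0; 19.1 2.4 -31 0 0 0; 20.4 2.5 -36 0 0 0; 21.4 2.7 -41 0 0 0; 22 2.7 -46.3 0 0 0; 22.1 2.8 -51 0 0 0; 22.1 2.8 -51 0 0 0")

```text
t: 8.3
tool_pos: [0.5566, -0.2184, 0.1898]
tool_rot: [-3.135, -0.197, -0.005]
contact_force: [3.6, -2.8, 1.3]
opening: 0.024
```

arm_command(rows="0 0 -1.5 0 0 0; 0 0 -3 0 0 0; 0 0 -4 0 0 0; 0 0 -4 0 0 0")

```text
t: 8.8
tool_pos: [0.5563, -0.2185, 0.1853]
tool_rot: [-3.135, -0.197, -0.004]
contact_force: [3.7, -3.4, 1.5]
opening: 0.024
```

arm_command(rows="0 0 -1 0 0 0; 0 0 -2 0 0 0; 0 0 -3 0 0 0; 0 0 -3 0 0 0")

```text
t: 9.3
tool_pos: [0.5561, -0.2185, 0.182]
tool_rot: [-3.135, -0.198, -0.003]
contact_force: [2.4, -3.1, 2.5]
opening: 0.024
```

```bash
python3 - <<'E'
from h import *
o=monitor.get_obs(); print(o['t'],o['tool_pos'],o['contact_force'],o['wrist_torque'])
s=vision.get_image("side"); save(s,"turn.png",(290,180,430,320),4)
for X in (np.array(o['tool_pos'])-[0,0,.054],): print((proj(s,X)-[290,180])*4)
E
```

```text
9.3 [ 0.55606661 -0.21849236  0.18198175] [ 2.40983552 -3.14205882  2.48055933] [-0.54246492 -0.22255498  0.0906247 ]
[332.24320889 431.19730207]
```

View pics/turn.png

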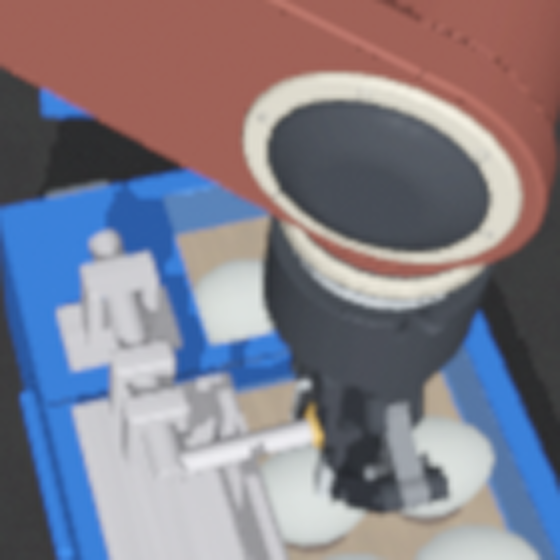

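arm_command(rows="0 0 -1 0 0 0; 0 0 -2 0 0 0; 0 0 -3 0 0 0; 0 0 -3 0 0 0")

```text
t: 9.85
tool_pos: [0.5557, -0.2185, 0.1786]
tool_rot: [-3.135, -0.197, -0.001]
contact_force: [0.0, -3.6, 1.9]
opening: 0.0241
```

arm_command(rows="0 0 0 0 0 0; 0 0 0 0 0 0; 0 0 0 0 0 0; 0 0 0 0 0 0; 0 0 10 0 0 0; 0 0 25 0 0 0; 0 0 45 0 0 0; 0 0 70 0 0 0; 0 0 100 0 0 0; 0 0 130 0 0 0; 0 0 130 0 0 0", jaw=1)

```text
t: 11.22
tool_pos: [0.557, -0.2192, 0.314]
tool_rot: [3.132, 0.197, 0.012]
contact_force: [0.4, 0.1, 0.5]
opening: 0.0854
```

```bash
python3 - <<'E'
from h import *
o=monitor.get_obs(); print(o['t'],o['tool_pos'],o['contact_force'])
s=vision.get_image("side"); save(s,"rel.png",(290,180,430,320),4); np.save("rel.npy",s,allow_pickle=True)
for X in ([.556,-.2185,.134],): print((proj(s,X)-[290,180])*4)
E
```

```text
11.225 [ 0.55704252 -0.21916442  0.31396381] [0.39692794 0.081313   0.52713632]
[333.72641016 424.61690188]
```

View pics/rel.png

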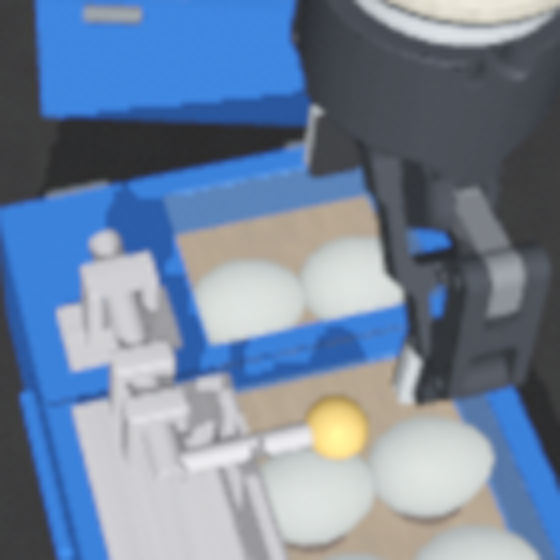

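The knob is now at (336,427), within 2 px of where a level handle would put it (334,425). I move the arm away to triangulate from both views.

arm_command(rows="0 0 30 0 0 0; -20 -25 40 0 0 0; -50 -60 40 0 0 0; -85 -95 40 0 0 0; -120 -130 40 0 0 0; -155 -165 40 0 0 0; -190 -200 40 0 0 0; -225 -235 40 0 0 0; -260 -270 40 0 0 0; -300 -305 40 0 0 0; -335 -340 40 0 0 0; -335 -340 40 0 0 0")

```text
t: 12.78
tool_pos: [0.2188, -0.56, 0.3493]
tool_rot: [-3.134, -0.19, -0.006]
contact_force: [0.2, 0.5, -0.4]
opening: 0.0854
```

```bash
python3 - <<'E'
from h import *
o=monitor.get_obs(); print(o['t'],o['tool_pos'],o['contact_force'])
ds=[vision.get_image(n) for n in("side","top")]
g=[(0.556,-.2185,.134),(0.482,.081,.202)]
for X in g:
    uv=[]
    for d in ds:
        m=cv2.inRange(cv2.cvtColor(d["frame"],cv2.COLOR_RGB2HSV),(17,110,110),(32,255,255))
        n,l,s,c=cv2.connectedComponentsWithStats(m)
        i=min((i for i in range(1,n) if s[i,4]>40),key=lambda i:np.linalg.norm(c[i]-proj(d,X))); uv.append(s[i,:2]+(s[i,2:4]-1)/2); print(c[i],s[i],proj(d,X))
    print(tri(ds,uv))
im=np.hstack([cv2.resize(d["frame"][y:y+130,x:x+130],(400,400),interpolation=cv2.INTER_CUBIC) for d,x,y in((ds[0],290,190),(ds[1],300,110))])
cv2.imwrite("pics/fin.png",im[:,:,::-1])
E
```

```text
12.775 [ 0.21878812 -0.56001521  0.34928199] [ 0.20046721  0.51528643 -0.43357043]
[374.10619469 284.59292035] [367 279  15  14 113] [373.43160254 286.15422547]
[381.24271845 155.17475728] [376 150  12  12 103] [380.853568   155.93059276]
(array([ 0.55608496, -0.21928956,  0.13773762]), [np.float64(0.00027127818308641215), np.float64(0.0002712781830863834)])
[308.20547945 133.46575342] [302 129  13  11  73] [308.34710973 133.46143009]
[226.24 186.96] [220 181  14  13 125] [226.11613321 186.98234942]
(array([0.48164364, 0.08032785, 0.20145284]), [np.float64(0.00042417736897614), np.float64(0.0004241773689761909)])
```

View pics/fin.png

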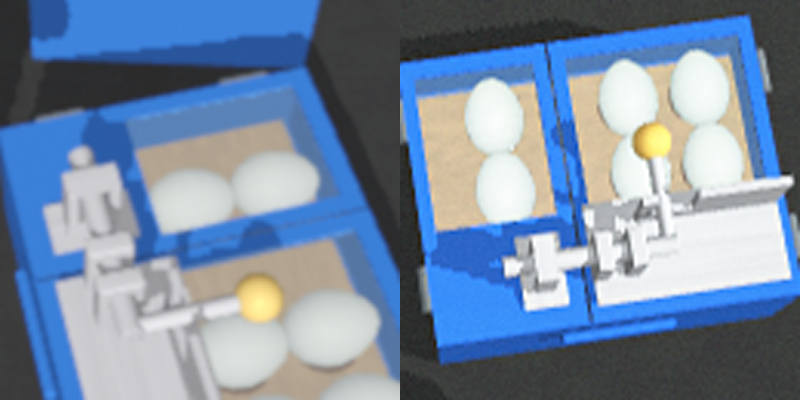

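The bolt is across into the keeper and the handle lies in the notch. The knob height, 0.134–0.138, has about 3 mm of uncertainty. I have time, so I will press on the knob from above with shut fingers to confirm it is at the stop.

arm_command(rows="34 34 0 0 0 0; 70 70 0 0 0 0; 105 106 0 0 0 0; 140 141 0 0 0 0; 175 177 0 0 0 0; 210 212 0 0 0 0; 245 248 0 0 0 0; 280 283 0 0 0 0; 312 316 0 0 0 0; 337 341 0 0 0 0; 337 341 -40 0 0 0; 337 341 -60 0 0 0", jaw=0)

```text
t: 14.38
tool_pos: [0.5576, -0.2151, 0.287]
tool_rot: [-3.132, -0.2, -0.002]
contact_force: [0.5, -0.3, -0.7]
opening: 0.0001
```

arm_command(rows="-1.5 -4 -15 0 0 0; -1.5 -4 -30 0 0 0; -1.5 -4 -45 0 0 0; -1.5 -4 -56 0 0 0; -1.5 -4 -62 0 0 0; -1.5 -4 -64 0 0 0; -1.5 -4 -66 0 0 0; -1.5 -4 -66 0 0 0")

```text
t: 15.38
tool_pos: [0.5563, -0.2191, 0.2213]
tool_rot: [-3.132, -0.201, -0.003]
contact_force: [-0.0, -0.7, 0.1]
opening: 0.0003
```

arm_command(rows="0 0 -1 0 0 0; 0 0 -2 0 0 0; 0 0 -2.5 0 0 0; 0 0 -2.5 0 0 0")

```text
t: 15.88
tool_pos: [0.5565, -0.2192, 0.2193]
tool_rot: [-3.132, -0.201, -0.004]
contact_force: [-0.6, -0.8, 2.2]
opening: 0.0001
```

arm_command(rows="0 0 -1 0 0 0; 0 0 -2 0 0 0; 0 0 -2 0 0 0; 0 0 -2 0 0 0")

```text
t: 16.38
tool_pos: [0.5567, -0.2193, 0.2189]
tool_rot: [-3.133, -0.201, -0.004]
contact_force: [-2.7, 0.9, 8.0]
opening: -0.0001
```

Contact comes at 0.146, which is where the top of a level knob should be, and it holds firm at 8 N, so the handle is at its stop. Retracting.

arm_command(rows="0 0 10 0 0 0; 0 0 40 0 0 0; 0 0 80 0 0 0; 0 0 120 0 0 0; -40 -40 130 0 0 0; -80 -80 130 0 0 0; -120 -120 130 0 0 0; -160 -160 130 0 0 0; -200 -200 130 0 0 0; -240 -240 130 0 0 0; -260 -270 130 0 0 0; -260 -270 130 0 0 0")

```text
t: 17.88
tool_pos: [0.295, -0.4908, 0.3485]
tool_rot: [-3.133, -0.195, -0.004]
contact_force: [0.2, 0.2, -0.5]
opening: -0.0002
```

```bash
python3 - <<'E'
from h import *
o=monitor.get_obs(); print(o['t'],o['tool_pos'],o['contact_force'],abs(o['dq']).max())
for n in("side","top"):
    d=vision.get_image(n)
    m=cv2.inRange(cv2.cvtColor(d["frame"],cv2.COLOR_RGB2HSV),(17,110,110),(32,255,255))
    k,l,s,c=cv2.connectedComponentsWithStats(m); print([c[i].round(1) for i in range(1,k) if 60<s[i,4]<180])
workorder.finish_job()
E
```

```text
17.875 [ 0.2949636  -0.49078326  0.34850108] [ 0.20381029  0.1592256  -0.45386526] 0.0488043502878526
[array([308.1, 133.8]), array([374.1, 284.6])]
[array([381.1, 155.2]), array([226.2, 187. ])]
the job is handed in; nothing more can be done
```

The loaded carrier is bolted shut, and I handed the job in at about 18 s with the arm clear of everything. I gripped the knob, slid the bolt about 61 mm with the handle raised until it met its stop at about 8 N, turned the handle down into the notch, and let go.

**Handle:** The last two-view triangulation put the knob 0.138 m above the bench, against 0.134 m for a level handle. That method reads a few mm high because it picks up only the lit part of the ball. While turning down I felt no clear stop, and the tool ended about 11 mm lower than planned, so the pads probably slipped on the ball. To settle it I pressed the knob lightly from above with the fingers shut. It met the fingers at 0.146 m, where the top of a level knob should be (0.147 m), and did not give at 8 N.

**Bolt:** The pictures show the rod through the keeper and the handle in the notch. The knob did not move after I pulled away.

**Empty carrier:** Its knob stayed within 0.4 pixel of where it started.

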